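Unmould an ice block and load the ice shaver

ROBOT

A 6-joint arm with a two-finger parallel gripper is mounted at the origin on the work surface. World frame = base frame: x ahead of the robot, y to its left, z up, the work surface at z = 0. Lengths are in m, angles in degrees, forces in N, time in s.
With the tool pointing down it reaches from about 0.35 to 0.875 m from the base axis. Payload 4.2 kg.
Tool frame: the origin (TCP) lies midway between the tips of the shut fingers; the grasp point (between the pads) lies 19 mm behind it; z points along the fingers, x is the direction in which the jaws open and shut, and the axes are right-handed (so a half turn about z gives the same grasp; the last joint's range is limited). The gripper opens to 87 mm and grips with 3 to 60 N. Pads are 19 mm wide; open, the fingers measure 117 mm over their backs; the gripper's body (75 mm by 190 mm) begins 51 mm behind the grasp point.
Start: joints at [87.926, 22.042, 0.453, 0, -68.411, -14.817], TCP at [0.182, 0.598, 0.202] pointing down, gripper open.
Joint ranges: [-179.83, 179.83], [-69.29, 118.12], [-61.27, 80.66], [-181.25, 117.63], [-171.15, -9.14], [-177.46, 177.46]. Speed limits (degrees/s): [159.86, 159.86, 180, 180, 180, 180].

INTERFACE

Orientations are given as a 3x3 rotation matrix whose columns are the frame's x, y, z axes.
In Python, from station import sense, capture, finish_job, find_in gives the robot as it stands.
- The arm moves only by the shell command python3 -m creep 'ROWS'. ROWS is JSON, a list of rows, each a list of 7 numbers: the shift along the tool's x, y, z in mm, then the turn, a rotation vector about the tool's x, y, z in degrees, then the opening, from 0 (shut) to 1 (fully open). A call has exactly 10 rows; each row shifts and turns the commanded pose from where the row before left it, along the tool's axes as they then stand; what a row does not reach is not made up. A row lasts 1/8 s, in which the tool goes at most 62.5 mm and 10.7 degrees, less where a joint would pass 70% of its speed; a pose out of reach is approached as far as the arm can. A call with a gripper value outside its range is refused whole. The fingers move at their own pace and stop on an object; the grip force is fixed at half the most. Time passes only in rows, so rows that do not move let the fingers close, or fill a call up. It gives the time, the measured TCP pose, the force and the opening at its end, in the units of the state.
- sense(): the state, without advancing time (a new reading comes with each control period).
- capture(name): name is "scene" or "side" or "wrist"; returns a dict with "color" (384x512x3 uint8, blue, green, red), "vertical_fov" (degrees; the focal length in pixels is half the picture's height over the tangent of half this angle, whatever the lens; pixels are square), "cx", "cy" (the principal point, pixels), "R" (3x3) and "t" (3): a world point X has camera coordinates R X + t. Camera axes: x right, y down, z forward; pixel columns grow to the right and rows downward; lengths in m; the calibration is good to about 2 mm. A picture is of the moment at which its call begins. There is no depth.
- finish_job(): hands the job in, once; it reports no verdict.
Trained networks look in the newest picture that a camera, given by its name, has taken for a name from the list of things; names that differ only in an ending like _2 or _b are one class to them, and where a whole thing is asked for, a point or a joint stands for the part that bears it (a point fixed in the world has none). Each returns a list of dicts, best first, with "p" (0 to 1); they miss things now and then, are a little off and sometimes report something else, mostly with a low value. They report only what shows in the picture. A call takes as long as a camera call. They do not tell look-alikes from the thing itself.
- find_in(camera, name): "xy" ([column, row] in pixels, amid what is visible of it).
The state is a dict: "time_s": time; "joints": joint angles; "joint_velocities": joint speeds; "effort": joint torques, N m; "tcp_pos": TCP position; "ee_rot": TCP orientation; "wrist_force": force on the tool from outside, world axes, zero at the start; "moment": the same for the moment, N m; "gripper_width": opening from 0.0 (shut) to 1.0 (fully open).
Only numpy, scipy, OpenCV 4.12 (cv2) and the standard library are available. Lean on these libraries where they do the work, as an engineer would, in place of code of your own. Each camera call takes 0.05 s, during which the arm holds its last target. There are 200 camera calls.

TASK

Swing the cam lever of the ice mould fully open to free the ice block, lift the block out of the mould and set it down flat on the wooden board, letting go of it. Then take it again near one end and slide it lengthwise under the roof of the ice shaver's infeed until it lies fully home against the back stop, and let go. Do not drop the block, and leave the other kitchenware where it is.

Things in the scene. Friction and masses are not known exactly. Their poses are not given: they have to be found in the camera images.
- block: the ice block: a cloudy white rectangular block, 130 mm long (its x) x 52 mm wide (its y) x 45 mm tall (z), about 0.3 kg. Origin: centre of its underside. At the start it lies in the mould, its x along the mould's x.
- mould: open ice mould, fixed: aluminium walls on a dark base plate 250 x 100 x 8 mm. Origin: under the cavity centre, at table height; x along the cavity. Cavity floor at z = 8 mm, walls up to z = 53 mm (level with the block's top), 3 mm clear of the block. The long walls (inner face 29 mm off the centre line, 10 mm thick) have finger windows in their middle; lever and keeper are at the -x end.
- window (a point): centre of the cavity floor, between the two finger windows. Each window is a 52 mm wide gap in the middle of a long wall, open from the top down to the base plate: only here can the block be gripped in the mould, across its width. Axes as the mould's.
- keeper_lip (a point): edge of the dark keeper lip that holds the block down, top at 64 mm above the table, 48 mm wide. Locked it reaches 12 mm over the block's -x end; opening the lever draws it back by 25 mm, clear of the block.
- lever (a joint): cam lever of the mould, rad: 0 = locked (starts at 0 to 0.15), 1.31 = its end stop, keeper fully drawn back. It turns about a vertical axis (anticlockwise seen from above opens it), needs about 2 N at the knob and stays where it is left.
- lever_knob (a point): top centre of the upright black knob at the end of the cam lever: a round post 22 mm in diameter, 40 mm tall; its top is 110 mm above the table, and the 16 mm wide lever arm below it spans 68 to 78 mm above the table.
- lever_pivot (a point): the lever's vertical pivot axis, 66 mm above the table (128 mm from the mould's origin along its -x); the knob runs on a circle of 80 mm radius about it.
- board: wooden cutting board, fixed, 220 mm (x) x 180 mm (y) x 15 mm thick. Origin: centre of its underside; top at z = 15 mm.
- shaver: table-top ice shaver, fixed: white tower 180 mm wide, 240 mm tall with a low steel infeed bed in front. Origin: at table height on the bed's centre line, in the plane of the back stop (the tower's face); x is the direction in which the block is pushed in. The bed runs from x = -145 mm to 0, 120 mm wide, top at z = 20 mm. The tower lies at x above 0.
- infeed (a point): mouth of the infeed, on the bed's centre line at bed height, 78 mm in front of the back stop. From here guides (72 mm apart inside, 85 mm over all here) close in to inner faces 58 mm apart, at 62 mm from the stop, and run to the stop. A roof covers 55 to 5 mm from the stop: underside 54 mm and top 61 mm above the bed.
- home (a point): where the centre of the block's underside is when the block is fully home in the shaver: on the bed, 65 mm in front of the back stop. Axes as the shaver's.
- canister_a: loose bystander: lidded round steel canister, 96 mm across, 132 mm tall. Origin: middle of its underside.
- canister_b: loose bystander: smaller lidded round steel canister, 78 mm across, 107 mm tall. Origin: middle of its underside.
- jar: loose bystander: closed amber glass jar, 60 mm across, 85 mm tall. Origin: middle of its underside.
- spoon: loose bystander: wooden spoon lying flat, about 200 to 250 mm long. Origin: near its middle, on the underside; x along it.
- spatula: loose bystander: spatula with a black handle lying flat, about 250 mm long. Origin: near its middle, on the underside; x along it.
- food_box: loose bystander: lidded rectangular steel food box, 178 x 118 mm, 150 mm tall. Origin: middle of its underside.
Mind the look-alikes: they are no part of the job. Leave any green or purple look-alike of the block alone.

How it is judged:
By the outcome, as a careful person would: the job done as asked, in the order asked, and still so for the second after the job is handed in, with the robot touching nothing.
It also fails if it takes over 67 s, if anything falls off the work surface, if the arm or the gripper's body presses on something with over 40 N, if the wrist force passes 120 N, or if a joint passes its speed limit or range.

## Working session

There is one attempt and no reset: what is moved stays moved. The work goes in short steps, Python scripts to look and compute and a shell command to move; the robot and the scene stay as the last step left them, time stands still between calls to the robot, and variables do not carry over. Pictures are saved under pics/ and viewed, about 8 in all and at most 12, crops included, and the job is handed in when it is done.

```bash
ls; mkdir -p pics
cat > h.py <<'E'
import numpy as np, cv2, json
from station import sense, capture, find_in, finish_job
def cap(n,save=None):
    c=capture(n)
    if save: cv2.imwrite('pics/'+save+'.png',c['color'])
    return c
def K(c):
    f=c['color'].shape[0]/2/np.tan(np.radians(c['vertical_fov'])/2); return f
def ray(c,p):
    f=K(c);R=np.array(c['R']);t=np.array(c['t'])
    d=R.T@np.array([(p[0]-c['cx'])/f,(p[1]-c['cy'])/f,1]); return -R.T@t,d
def atz(c,p,z):
    o,d=ray(c,p); return o+d*(z-o[2])/d[2]
def proj(c,X):
    R=np.array(c['R']);t=np.array(c['t']);q=R@np.array(X)+t;f=K(c)
    return np.array([q[0]/q[2]*f+c['cx'],q[1]/q[2]*f+c['cy']])
E
python3 - <<'E'
from h import *
np.set_printoptions(precision=3,suppress=True)
Z=dict(block=.04,mould=.03,keeper_lip=.064,lever_knob=.11,lever_pivot=.07,board=.015,shaver=.1,infeed=.02,canister_a=.066,jar=.04,spoon=.01,spatula=.01,food_box=.075)
ims=[]
for n in ('scene','side'):
    c=cap(n); im=c['color'].copy()
    print(n,c['vertical_fov'],ray(c,(256,192)))
    for k,z in Z.items():
        for r in find_in(n,k)[:3]:
            if r['p']<.3: continue
            print(n,k,round(r['p'],2),np.round(r['xy']),atz(c,r['xy'],z))
    cv2.imwrite(f'pics/{n}0.png',im)
print(sense())
E
```

```text
pics
scene 55.92327129280363 (array([ 1.492, -0.15 ,  0.869]), array([-0.771,  0.144, -0.621]))
scene block 0.75 [316. 203.] [0.568 0.238 0.04 ]
scene block 0.66 [276. 171.] [0.347 0.147 0.04 ]
scene block 0.55 [312. 151.] [0.233 0.334 0.04 ]
scene mould 0.59 [310. 212.] [0.598 0.208 0.03 ]
scene keeper_lip 0.45 [313. 189.] [0.519 0.242 0.064]
scene lever_knob 0.76 [316. 175.] [0.5   0.257 0.11 ]
scene lever_knob 0.54 [308. 213.] [0.689 0.166 0.11 ]
scene lever_pivot 0.89 [313. 211.] [0.641 0.2   0.07 ]
scene board 0.75 [242. 208.] [ 0.514 -0.02   0.015]
scene shaver 0.74 [108. 196.] [ 0.453 -0.469  0.1  ]
scene infeed 0.61 [105. 198.] [ 0.358 -0.513  0.02 ]
scene canister_a 0.84 [230. 253.] [ 0.763 -0.094  0.066]
scene canister_a 0.8 [268. 240.] [0.734 0.027 0.066]
scene jar 0.6 [186. 249.] [ 0.695 -0.223  0.04 ]
scene jar 0.45 [110. 198.] [ 0.385 -0.486  0.04 ]
scene spoon 0.52 [339. 181.] [0.425 0.386 0.01 ]
scene spatula 0.65 [144. 281.] [ 0.768 -0.354  0.01 ]
scene food_box 0.57 [388. 204.] [0.66  0.456 0.075]
side 57.00619436729131 (array([0.41 , 0.713, 0.786]), array([ 0.083, 
[... 755 characters left out ...]
90.] [ 0.483 -0.642  0.01 ]
side spatula 0.58 [193. 132.] [ 0.762 -0.327  0.01 ]
side food_box 0.64 [155. 352.] [0.646 0.475 0.075]
side food_box 0.4 [254. 268.] [0.474 0.271 0.075]
{'time_s': 1.4, 'joints': array([ 87.927,  22.042,   0.454,   0.001, -68.413, -14.817]), 'joint_velocities': array([-0.034, -0.068,  0.007,  0.044, -0.02 ,  0.025]), 'effort': array([ -0.   , -39.047,  18.761,   4.224,   0.015,  -0.   ]), 'tcp_pos': array([0.182, 0.598, 0.202]), 'ee_rot': array([[-0.291, -0.957,  0.   ],
       [-0.957,  0.291,  0.   ],
       [-0.   , -0.   , -1.   ]]), 'wrist_force': array([ 0.057,  0.778, -0.625]), 'moment': array([ 0.001,  0.032, -0.009]), 'gripper_width': 1.0008891756766285}
```

View pics/scene0.png

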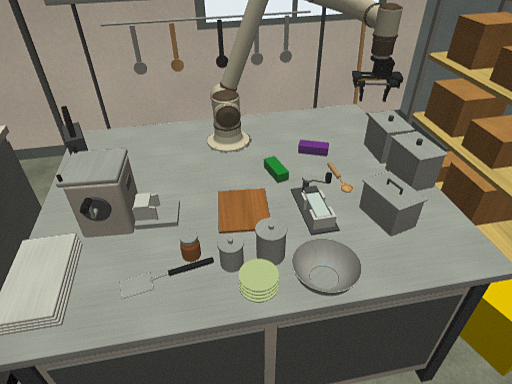

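View pics/side0.png

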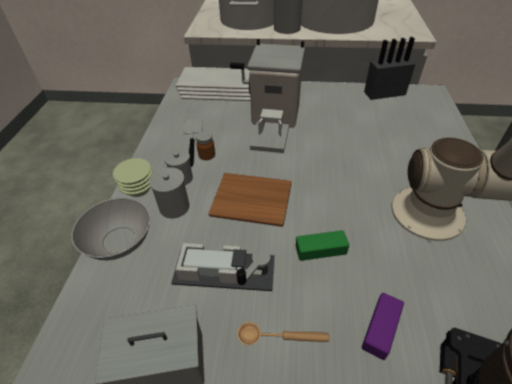

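The scene shows the mould at about (314,208) in scene and (222,267) in side, with the lever at its robot-side end. The board is at (243,209) and the shaver bed at (158,213) in scene, opening toward +y. The green and purple look-alikes are well apart from these. Next I'll zoom in for corners.

Run:
```python
import cv2,numpy as np
a=cv2.imread('pics/scene0.png');b=cv2.imread('pics/side0.png')
def cr(im,x,y,w,h,W=400,H=300): return cv2.resize(im[y:y+h,x:x+w],(W,H),interpolation=cv2.INTER_CUBIC)
top=np.hstack([cr(a,275,165,80,60)[:],cr(b,165,230,120,90)])
bot=np.hstack([cr(a,110,175,80,60),cr(b,235,95,80,60)])
cv2.imwrite('pics/z1.png',np.vstack([top,bot]))
```

```text
(no output)
```

View pics/z1.png

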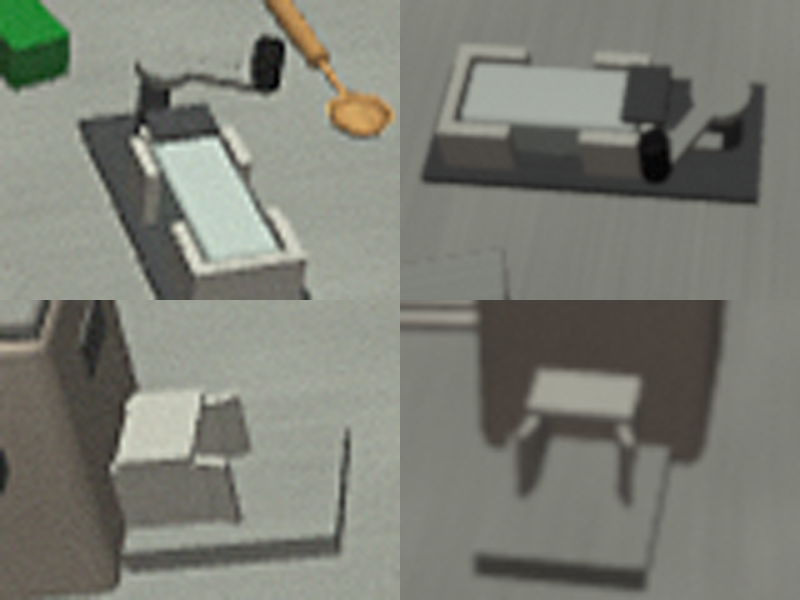

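```bash
cat > fit.py <<'E'
from h import *
from scipy.optimize import least_squares
np.set_printoptions(precision=4,suppress=True)
C={n:cap(n) for n in('scene','side')}
def fit(obs,x0):
    def w(p,q): c,s=np.cos(p[2]),np.sin(p[2]); return [p[0]+c*q[0]-s*q[1],p[1]+s*q[0]+c*q[1],q[2]]
    f=lambda p: np.concatenate([proj(C[n],w(p,q))-uv for n,q,uv in obs])
    r=least_squares(f,x0,loss='soft_l1'); print(r.x[:2],np.degrees(r.x[2]),r.fun.reshape(-1,2)); return r.x
m=fit([('scene',(.065,-.026,.053),(317,216.6)),('scene',(.065,.026,.053),(331.4,213.6)),
('side',(.065,.026,.053),(185.1,265.4)),('side',(.065,-.026,.053),(188.1,250.1)),
('side',(-.128,0,.08),(264,267)),('scene',(-.128,0,.08),(305,180))],[.57,.24,0])
s=fit([('scene',(-.145,.06,.02),(178,223)),('scene',(-.145,-.06,.02),(179.4,201.4)),
('side',(-.145,.06,.02),(250.2,146)),('side',(-.145,-.06,.02),(284,149)),
('side',(-.055,.036,.081),(260.6,117.4)),('side',(-.055,-.036,.081),(282,118))],[.47,-.4,-1.57])
print('knob',atz(C['scene'],(328.6,173.4),.11),atz(C['side'],(241.8,269.6),.11))
print('board corners',[atz(C['side'],p,.015) for p in((226,175),(292,181),(284,222),(211,213))])
E
python3 fit.py
```

```text
[0.5797 0.2413] -0.6975808189479541 [[ -0.1479  -1.2522]
 [  0.3452  -0.2665]
 [ -1.8528   0.7586]
 [  0.3573  -1.7854]
 [  0.0111 -10.0496]
 [  2.9796  -5.1359]]
[ 0.4694 -0.3872] -94.82707148149053 [[-0.1935 -1.6396]
 [ 0.3534 -2.0335]
 [-0.5569 -0.4368]
 [ 0.0575 -0.0824]
 [ 0.0569 -0.7527]
 [-0.9746  0.3947]]
knob [0.4982 0.3028 0.11  ] [0.4959 0.2994 0.11  ]
board corners [array([ 0.6014, -0.0991,  0.015 ]), array([ 0.3908, -0.0869,  0.015 ]), array([0.409 , 0.0799, 0.015 ]), array([0.6198, 0.0627, 0.015 ])]
```

```bash
python3 -m creep '[[25,-48,-13,0,0,0,1],[25,-48,-13,0,0,0,1],[25,-48,-13,0,0,0,1],[25,-48,-13,0,0,0,1],[25,-48,-13,0,0,0,1],[25,-48,-13,0,0,0,1],[25,-48,-13,0,0,0,1],[25,-48,-13,0,0,0,1],[25,-48,-13,0,0,0,1],[0,0,0,0,0,0,0.45]]'
python3 - <<'E'
from h import *
np.set_printoptions(precision=4,suppress=True)
c=cap('wrist','w1'); s=sense();print(s['joints'],s['tcp_pos'],s['time_s'])
Z=dict(block=.053,keeper_lip=.064,lever_knob=.11,lever_pivot=.07)
for k,z in Z.items():
    for r in find_in('wrist',k)[:2]: print(k,r,atz(c,r['xy'],z))
print(ray(c,(256,192)))
E
```

```text
time_s: 2.75
tcp_pos: [0.5319, 0.2549, 0.3196]
ee_rot: [[-0.296, -0.955, 0.002], [-0.955, 0.296, 0.001], [-0.001, -0.001, -1.0]]
wrist_force: [-0.7, -0.0, 0.1]
gripper_width: 0.947
[ 41.5001  15.3175   7.2283  -0.0151 -81.8869  31.4216] [0.5305 0.2561 0.3189] 2.8
block {'xy': [252.0, 118.9], 'p': 0.89} [0.5958 0.2381 0.053 ]
block {'xy': [318.9, 236.9], 'p': 0.47} [0.3815 0.1884 0.053 ]
keeper_lip {'xy': [266.2, 204.1], 'p': 0.68} [0.4653 0.2552 0.064 ]
keeper_lip {'xy': [268.5, 170.7], 'p': 0.57} [0.5153 0.2367 0.064 ]
lever_knob {'xy': [261.8, 199.5], 'p': 0.74} [0.4877 0.257  0.11  ]
lever_pivot {'xy': [263.1, 161.4], 'p': 0.8} [0.5323 0.2404 0.07  ]
(array([0.5997, 0.2338, 0.5019]), array([-0.245 ,  0.0684, -0.9672]))
```

View pics/w1.png

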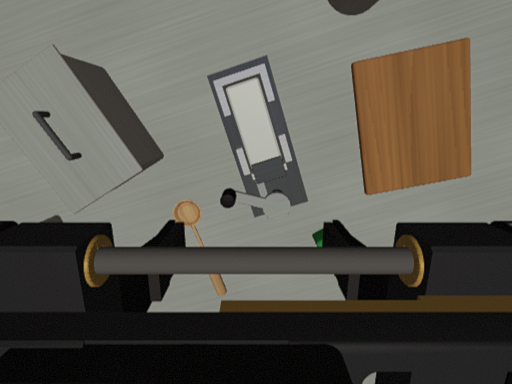

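The wrist view shows the knob at (229,197), the pivot disc at (277,206) and the block from (238,82) to the keeper at (268,168). The plate corners are (208,75), (267,57), (307,201) and (255,217).

```bash
cat > f2.py <<'E'
from h import *
np.set_printoptions(precision=4,suppress=True)
c=cap('wrist')
k=atz(c,(229,197),.105);p=atz(c,(277,206),.078)
print('knob',k,'pivot',p,np.linalg.norm((k-p)[:2]),np.degrees(np.arctan2(*(k-p)[1::-1])))
pl=[atz(c,q,.008) for q in((208,75),(267,57),(307,201),(255,217))]
print(pl, [np.linalg.norm(pl[i]-pl[(i+1)%4]) for i in range(4)])
b=[atz(c,q,.053) for q in((225,86),(251,78),(281,155),(256,163))]; print('block',b)
mid=(b[0]+b[1])/2; 
ax=(pl[0]+pl[1]-pl[2]-pl[3]); ax/=np.linalg.norm(ax); print('yaw',np.degrees(np.arctan2(ax[1],ax[0])),'centre from end',mid-ax*.065,'from pivot',p+ax*.128)
print('board',[atz(c,q,.015) for q in((352,64),(469,39),(471,176),(367,194))])
print('box top',[atz(c,q,.15) for q in((55,46),(163,158),(75,213))])
E
python3 f2.py
```

```text
knob [0.4997 0.3031 0.105 ] pivot [0.4584 0.2421 0.078 ] 0.0736630293951332 55.895789489026676
[array([0.6759, 0.2888, 0.008 ]), array([0.6741, 0.1923, 0.008 ]), array([0.4291, 0.1897, 0.008 ]), array([0.427 , 0.2861, 0.008 ])] [np.float64(0.09650115620243414), np.float64(0.24504784900211346), np.float64(0.09647059684759396), np.float64(0.24896925307251053)]
block [array([0.6475, 0.2654, 0.053 ]), array([0.647 , 0.2262, 0.053 ]), array([0.5276, 0.2143, 0.053 ]), array([0.5269, 0.2547, 0.053 ])]
yaw 0.6053454813073689 centre from end [0.5823 0.2451 0.053 ] from pivot [0.5864 0.2435 0.078 ]
board [array([0.6255, 0.0701, 0.015 ]), array([ 0.6086, -0.1063,  0.015 ]), array([ 0.3938, -0.0873,  0.015 ]), array([0.4137, 0.088 , 0.015 ])]
box top [array([0.73 , 0.425, 0.15 ]), array([0.5804, 0.3567, 0.15  ]), array([0.5473, 0.4894, 0.15  ])]
```

```bash
python3 -m creep '[[-37,45,0,0,0,10.6,0.42],[0,0,0,0,0,10.6,0.42],[0,0,0,0,0,10.6,0.42],[0,0,0,0,0,10.6,0.42],[0,0,0,0,0,10.6,0.42],[0,0,0,0,0,10.6,0.42],[0,0,0,0,0,10.6,0.42],[0,0,0,0,0,10.6,0.42],[0,0,50,0,0,10.6,0.42],[0,0,50,0,0,10.6,0.42]]'
cat > st.py <<'E'
from h import *
np.set_printoptions(precision=4,suppress=True)
s=sense();R=np.array(s['ee_rot']);print(s['tcp_pos'],'yaw',np.degrees(np.arctan2(R[1,0],R[0,0])),'joints',s['joints'],'F',s['wrist_force'],s['gripper_width'],s['time_s'])
import sys
if len(sys.argv)>2:
    d=np.array([float(v) for v in sys.argv[1:4]])-s['tcp_pos']; print('tool shift mm',R.T@d*1000)
E
python3 st.py .499 .304 .088
python3 - <<'E'
from h import *
c=cap('wrist','w2')
for k,z in dict(lever_knob=.11,lever_pivot=.078).items():
    for r in find_in('wrist',k)[:2]: print(k,r,atz(c,r['xy'],z))
E
```

```text
time_s: 4.3
tcp_pos: [0.4979, 0.3049, 0.2182]
ee_rot: [[-0.841, 0.54, 0.001], [0.54, 0.841, 0.002], [-0.0, 0.002, -1.0]]
wrist_force: [-0.2, 0.5, -0.8]
gripper_width: 0.422
[0.4979 0.3049 0.2182] yaw 147.2976176744659 joints [ 47.3608  17.3426  -4.1299  -0.0144 -68.4074 -80.0579] F [-0.2029  0.5477 -0.8148] 0.42173517105879554 4.3
tool shift mm [ -1.4063  -0.4607 130.2181]
lever_knob {'xy': [250.2, 123.4], 'p': 0.94} [0.46759226 0.25073799 0.11      ]
lever_pivot {'xy': [217.0, 135.5], 'p': 0.62} [0.50576048 0.24258828 0.078     ]
```

View pics/w2.png

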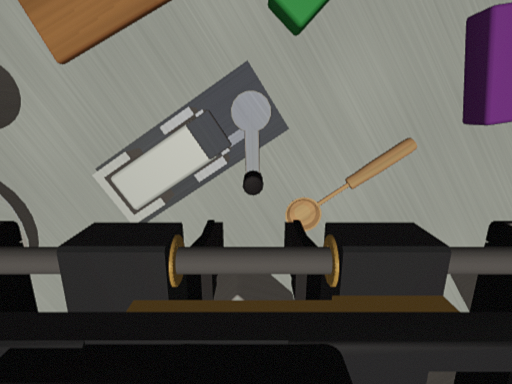

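Knob top at (253,186) and pivot disc centre at (251,111), with the jaws straddling the knob's column.

Run:
```python
from h import *
c=cap('wrist')
k=atz(c,(253,184),.11);p=atz(c,(251,111),.078);print(k,p,np.linalg.norm((k-p)[:2]),np.degrees(np.arctan2(*(k-p)[1::-1])))
s=sense();print(np.array(s['ee_rot']).T@(k-s['tcp_pos'])*1000)
```

```text
[0.49642987 0.30050537 0.11      ] [0.45971466 0.23828962 0.078     ] 0.0722413070898563 59.45398613564973
[ 9.06494247e-03 -4.54266934e+00  1.09690118e+02]
```

```bash
python3 -m creep '[[0,-3,44,0,0,0,0.42],[0,0,44,0,0,0,0.42],[0,0,42,0,0,0,0.42],[0,0,0,0,0,0,0.31],[0,0,0,0,0,0,0.31],[13.1,-1.1,0,0,0,-9.4,0.31],[13.1,-1.1,0,0,0,-9.4,0.31],[13.1,-1.1,0,0,0,-9.4,0.31],[13.1,-1.1,0,0,0,-9.4,0.31],[0,0,0,0,0,0,0.31]]'
python3 st.py
```

```text
time_s: 5.75
tcp_pos: [0.4477, 0.315, 0.0919]
ee_rot: [[-0.996, -0.09, 0.004], [-0.09, 0.996, 0.004], [-0.004, 0.004, -1.0]]
wrist_force: [0.2, 1.0, 0.1]
gripper_width: 0.309
[0.4477 0.315  0.0919] yaw -174.85192674022062 joints [ 52.1258  20.5236 -19.3897   0.0441 -49.7658 -47.0057] F [0.1917 1.0223 0.0958] 0.30863835250366345 5.75
```

```bash
python3 -m creep '[[13.1,-1.1,0,0,0,-9.4,0.31],[13.1,-1.1,0,0,0,-9.4,0.31],[13.1,-1.1,0,0,0,-9.4,0.31],[13.1,-1.1,0,0,0,-9.4,0.31],[0,0,0,0,0,0,0.31],[4,0,0,0,0,-2,0.31],[0,0,0,0,0,0,0.31],[0,0,0,0,0,0,0.31],[0,0,0,0,0,0,0.31],[0,0,0,0,0,0,0.31]]'
python3 - <<'E'
from h import *
c=cap('wrist','w3')
for k,z in dict(lever_knob=.11,lever_pivot=.078).items():
    for r in find_in('wrist',k)[:2]: print(k,r,atz(c,r['xy'],z))
E
python3 st.py
```

```text
time_s: 7.0
tcp_pos: [0.3967, 0.2897, 0.0887]
ee_rot: [[-0.711, -0.704, -0.0], [-0.704, 0.711, -0.0], [0.0, -0.0, -1.0]]
wrist_force: [0.1, -0.3, 0.0]
gripper_width: 0.308
lever_knob {'xy': [203.9, 111.5], 'p': 0.93} [0.46707514 0.25677016 0.11      ]
lever_pivot {'xy': [203.7, 75.6], 'p': 0.77} [0.48552248 0.24443451 0.078     ]
[0.3966 0.2896 0.0888] yaw -135.26944674168192 joints [ 55.1278  16.0172 -26.97    -0.0007 -47.0191 -10.3967] F [-0.3326 -0.5985 -0.0607] 0.309965989071751 7.15
```

View pics/w3.png

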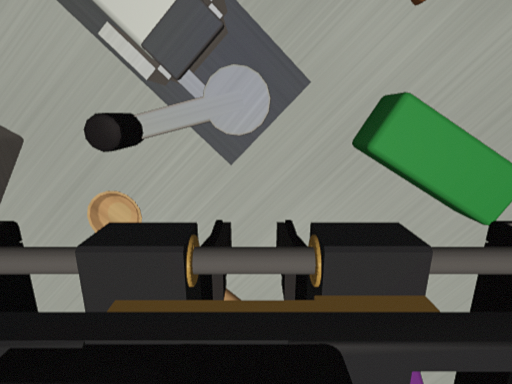

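The knob slipped out of the jaws: its top is at (106,132) and the pivot disc is at (237,100).

Run:
```python
from h import *
c=cap('wrist')
k=atz(c,(104,132),.11);p=atz(c,(237,100),.078);print(k,p,np.linalg.norm((k-p)[:2]),np.degrees(np.arctan2(*(k-p)[1::-1])))
s=sense();R=np.array(s['ee_rot']);print(R.T@(k-s['tcp_pos'])*1000,R.T@(p-s['tcp_pos'])*1000,'tcp pix',proj(c,s['tcp_pos']))
for q in ('scene','side'):
    cc=cap(q); print(q,'pred old knob',proj(cc,(.4965,.3005,.11)),'tcp',proj(cc,s['tcp_pos']))
    x=cc['color']; cv2.imwrite(f'pics/{q}1.png',x)
a=cv2.imread('pics/scene1.png')[145:225,265:365];b=cv2.imread('pics/side1.png')[225:315,165:285]
cv2.imwrite('pics/z2.png',np.hstack([cv2.resize(a,(375,300),interpolation=2),cv2.resize(b,(400,300),interpolation=2)]))
```

```text
[0.49832624 0.30278    0.11      ] [0.46084837 0.24030471 0.078     ] 0.07285432668779285 59.04116808387071
[-81.5147737  -62.24918528 -21.19252726] [-10.92278905 -80.24922208  10.81564817] tcp pix [254.29521425 225.26680673]
scene pred old knob [327.83254996 173.20884313] tcp [315.46851069 163.3282522 ]
side pred old knob [241.47073137 270.02197612] tcp [286.89091888 274.04967138]
```

View pics/z2.png

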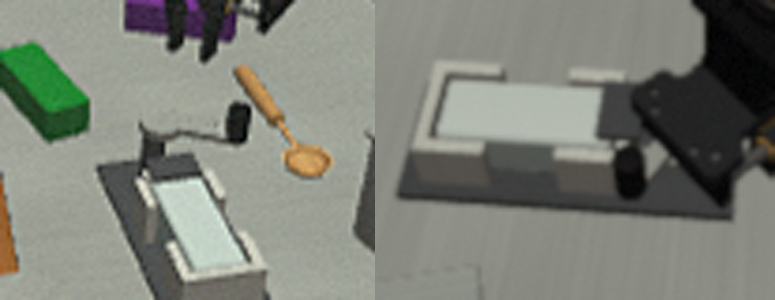

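```bash
python3 -m creep '[[0,0,-45,0,0,0,0.45],[-20,-15.5,-15,0,0,0,0.45],[-61,-46.5,0,0,0,0,0.45],[0,0,0,0,0,9.7,0.45],[0,0,0,0,0,9.7,0.45],[0,0,0,0,0,9.7,0.45],[0,0,0,0,0,9.7,0.45],[0,0,0,0,0,9.7,0.45],[0,0,0,0,0,9.7,0.45],[0,0,0,0,0,9.7,0.45]]'
python3 -m creep '[[0,0,0,0,0,9.7,0.45],[0,0,0,0,0,0,0.45],[0,0,0,0,0,0,0.45],[0,0,0,0,0,0,0.45],[0,0,0,0,0,0,0.45],[0,0,0,0,0,0,0.45],[0,0,0,0,0,0,0.45],[0,0,0,0,0,0,0.45],[0,0,0,0,0,0,0.45],[0,0,0,0,0,0,0.45]]'
python3 st.py .4975 .3025 .082
python3 - <<'E'
from h import *
c=cap('wrist','w4');s=sense();R=np.array(s['ee_rot']);T=np.array(s['tcp_pos'])
for z in(0,-10,-20):
  for x in(-19.6,19.6): print(z,x,proj(c,T+R@np.array([x,0,z])/1000))
print('knob pred',proj(c,(.4975,.3025,.11)))
E
```

```text
time_s: 8.55
tcp_pos: [0.4836, 0.3007, 0.1487]
ee_rot: [[-0.917, 0.399, -0.0], [0.399, 0.917, -0.0], [0.0, -0.0, -1.0]]
wrist_force: [-0.2, 0.0, 0.4]
gripper_width: 0.449
time_s: 9.8
tcp_pos: [0.4837, 0.3007, 0.1488]
ee_rot: [[-0.84, 0.543, -0.0], [0.543, 0.84, -0.0], [-0.0, -0.0, -1.0]]
wrist_force: [-0.2, 0.0, -0.3]
gripper_width: 0.453
[0.4837 0.3007 0.1488] yaw 147.13904501302116 joints [ 48.1657  19.1902 -11.9475   0.0008 -58.8663 -81.0271] F [-0.1557  0.0373 -0.2849] 0.4525473089679831 9.8
tool shift mm [-10.6388   8.9692  66.8382]
0 -19.6 [225.00621742 224.02296366]
0 19.6 [283.80753254 223.99331898]
-10 -19.6 [223.51908433 229.74461433]
-10 19.6 [285.39863922 229.71347207]
-20 -19.6 [221.86764844 236.09840962]
-20 19.6 [287.16553775 236.06561067]
knob pred [241.00532056 216.89541634]
```

View pics/w4.png

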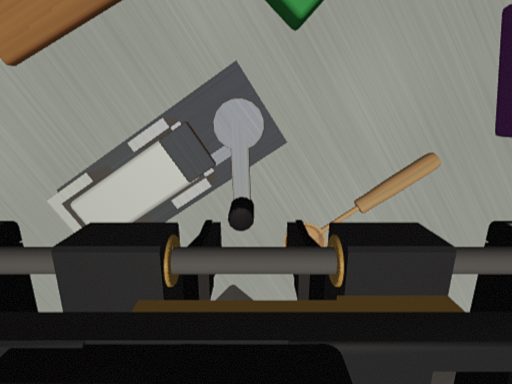

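The knob top is at (241,213), 4 px from the prediction. The finger tips are at (218,222) and (290,222), so I'll shift, go lower and grip the knob.

```bash
python3 - <<'E'
from h import *
c=cap('wrist')
k=atz(c,(241,212),.11);s=sense();R=np.array(s['ee_rot']);print(k,R.T@(k-s['tcp_pos'])*1000)
E
python3 -m creep '[[-9.5,7,0,0,0,0,0.45],[0,0,34,0,0,0,0.45],[0,0,34,0,0,0,0.45],[0,0,0,0,0,0,0.45],[0,0,0,0,0,0,0.1],[0,0,0,0,0,0,0.1],[0,0,0,0,0,0,0.1],[0,0,0,0,0,0,0.1],[0,0,0,0,0,0,0.1],[0,0,0,0,0,0,0.1]]'
```

```text
[0.49521344 0.29904072 0.11      ] [-10.60476698   4.79166173  38.84681742]
time_s: 11.15
tcp_pos: [0.4965, 0.3023, 0.0823]
ee_rot: [[-0.84, 0.542, 0.003], [0.542, 0.84, 0.002], [-0.001, 0.003, -1.0]]
wrist_force: [0.8, 0.2, 6.0]
gripper_width: 0.234
```

```bash
python3 -m creep '[[0,0,-2,0,0,0,0.1],[13.1,-1.1,0,0,0,-9.4,0.1],[13.1,-1.1,0,0,0,-9.4,0.1],[13.1,-1.1,0,0,0,-9.4,0.1],[13.1,-1.1,0,0,0,-9.4,0.1],[13.1,-1.1,0,0,0,-9.4,0.1],[13.1,-1.1,0,0,0,-9.4,0.1],[6.6,-0.3,0,0,0,-4.7,0.1],[0,0,0,0,0,0,0.1],[0,0,0,0,0,0,0.1]]'
python3 st.py
```

```text
time_s: 12.4
tcp_pos: [0.4142, 0.3001, 0.0824]
ee_rot: [[-0.881, -0.474, -0.001], [-0.474, 0.881, -0.009], [0.005, -0.007, -1.0]]
wrist_force: [8.7, -10.0, 0.7]
gripper_width: 0.24
[0.4142 0.3001 0.0824] yaw -151.70794784579516 joints [ 54.2727  18.4548 -24.5129   0.2941 -47.4802 -26.1792] F [  8.733  -10.0152   0.6858] 0.23953823117936227 12.4
```

```bash
python3 -m creep '[[8,-2.5,0,0,0,-5,0.1],[8,-1.5,0,0,0,-5,0.1],[6,-1,0,0,0,-4,0.1],[3,0,0,0,0,-2,0.1],[3,0,0,0,0,-2,0.1],[0,0,0,0,0,0,0.1],[0,0,0,0,0,0,0.1],[0,0,0,0,0,0,0.1],[0,0,0,0,0,0,0.1],[0,0,0,0,0,0,0.1]]'
python3 st.py
```

```text
time_s: 13.65
tcp_pos: [0.406, 0.2958, 0.084]
ee_rot: [[-0.689, -0.724, 0.024], [-0.724, 0.689, 0.023], [-0.034, -0.001, -0.999]]
wrist_force: [37.2, 13.3, -31.4]
gripper_width: 0.235
[0.406  0.2958 0.084 ] yaw -133.5844114109939 joints [ 54.8735  16.432  -27.4774   0.5202 -44.1972  -8.8263] F [ 37.2359  13.2923 -31.4433] 0.23467382099334874 13.65
```

```bash
python3 -m creep '[[-4,0,0,0,0,0,0.1],[0,0,0,0,0,0,0.6],[0,0,0,0,0,0,0.6],[0,0,-25,0,0,0,0.6],[0,0,-60,0,0,0,1],[0,0,-60,0,0,-9,1],[0,0,0,0,0,-9,1],[0,0,0,0,0,-9,1],[0,0,0,0,0,-9,1],[0,0,0,0,0,-7,1]]'
python3 st.py .582 .243 .25
python3 - <<'E'
from h import *
c=cap('wrist','w5')
for k,z in dict(lever_knob=.11,lever_pivot=.078,keeper_lip=.064,block=.053).items():
    for r in find_in('wrist',k)[:2]: print(k,r,atz(c,r['xy'],z))
E
```

```text
time_s: 14.9
tcp_pos: [0.3956, 0.2865, 0.2271]
ee_rot: [[-0.009, -1.0, -0.002], [-1.0, 0.009, -0.002], [0.002, 0.002, -1.0]]
wrist_force: [-0.5, 0.6, -0.5]
gripper_width: 0.992
[0.3956 0.2865 0.2271] yaw -90.53652662432197 joints [ 54.9741   7.6218 -15.5728  -0.054  -66.9651  34.5105] F [-0.4621  0.5904 -0.4857] 0.9921642171837733 14.9
tool shift mm [  41.7903 -186.7514  -23.2714]
lever_knob {'xy': [278.8, 136.7], 'p': 0.86} [0.44515943 0.26023675 0.11      ]
lever_knob {'xy': [84.1, 14.0], 'p': 0.21} [0.55707017 0.43915945 0.11      ]
lever_pivot {'xy': [285.6, 97.5], 'p': 0.77} [0.48447272 0.25065507 0.078     ]
keeper_lip {'xy': [296.8, 90.7], 'p': 0.7} [0.49233089 0.23673763 0.064     ]
block {'xy': [293.0, 35.0], 'p': 0.8} [0.55140456 0.24105205 0.053     ]
block {'xy': [195.2, 300.5], 'p': 0.74} [0.2152411  0.37000273 0.053     ]
```

View pics/w5.png

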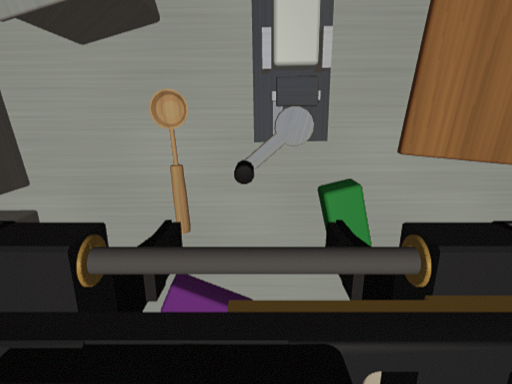

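Lever open: the knob is at (244,172), and there is a clear gap between the block's end (row 66) and the keeper (row 76). Next I'll go over the block and check the food box clearance.

```bash
python3 -m creep '[[10.5,-46.7,-6,0,0,0,1],[10.5,-46.7,-6,0,0,0,1],[10.5,-46.7,-6,0,0,0,1],[10.5,-46.7,-6,0,0,0,1],[0,0,0,0,0,0,1],[0,0,0,0,0,0,1],[0,0,0,0,0,0,1],[0,0,0,0,0,0,1],[0,0,0,0,0,0,1],[0,0,0,0,0,0,1]]'
python3 st.py .582 .2435 .016
python3 - <<'E'
from h import *
np.set_printoptions(precision=4,suppress=True)
c=cap('wrist','w6')
for k,z in dict(block=.053,food_box=.15).items():
    for r in find_in('wrist',k)[:2]: print(k,r,atz(c,r['xy'],z))
print('pred +x end corners',proj(c,(.647,.2695,.053)),proj(c,(.647,.2175,.053)),proj(c,(.58,.243,.053)))
E
```

```text
time_s: 16.4
tcp_pos: [0.5825, 0.243, 0.2521]
ee_rot: [[-0.013, -1.0, 0.0], [-1.0, 0.013, 0.0], [-0.0, -0.0, -1.0]]
wrist_force: [0.2, -0.1, 0.0]
gripper_width: 1.003
[0.5825 0.243  0.2521] yaw -90.73974939350794 joints [ 37.3056  21.051    6.1363  -0.0006 -75.0681  51.9548] F [ 0.2291 -0.1436  0.0319] 1.0033392251462523 16.4
tool shift mm [ -0.49     0.5874 236.0724]
block {'xy': [256.4, 164.6], 'p': 0.66} [0.5905 0.2391 0.053 ]
block {'xy': [301.3, 293.7], 'p': 0.56} [0.3952 0.1742 0.053 ]
food_box {'xy': [60.8, 119.3], 'p': 0.9} [0.6523 0.4246 0.15  ]
food_box {'xy': [226.0, 293.6], 'p': 0.27} [0.4622 0.2753 0.15  ]
pred +x end corners [232.0376 120.8749] [272.9562 120.3109] [253.5836 172.4776]
```

View pics/w6.png

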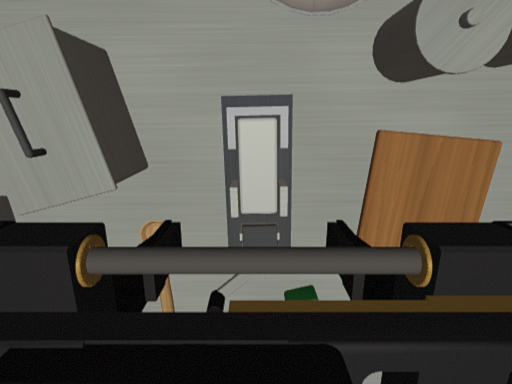

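The block's top spans (238–278, 117–213). The window lies between rows 150 and 183, with its centre near (258,166). The food box's nearest top corner is at (115,187).

Run:
```python
from h import *
np.set_printoptions(precision=4,suppress=True)
c=cap('wrist')
B=[atz(c,q,.053) for q in((238,117),(277.5,117),(278,213),(239,213))];print(B,np.mean(B,axis=0))
print('win',atz(c,(258,166),.053),'box',atz(c,(146,166),0),atz(c,(115,187),.15))
d=B[0]+B[1]-B[2]-B[3];print(np.degrees(np.arctan2(d[1],d[0])))
```

```text
[array([0.6518, 0.2616, 0.053 ]), array([0.6511, 0.2116, 0.053 ]), array([0.5229, 0.2099, 0.053 ]), array([0.5236, 0.2637, 0.053 ])] [0.5874 0.2367 0.053 ]
win [0.5888 0.2369 0.053 ] box [0.582  0.4048 0.    ] [0.586 0.382 0.15 ]
-0.10362071040882005
```

```bash
python3 -m creep '[[5,-3.5,0,0,0,-0.7,1],[0,0,58,0,0,0,1],[0,0,58,0,0,0,1],[0,0,58,0,0,0,1],[0,0,30,0,0,0,1],[0,0,15,0,0,0,1],[0,0,13,0,0,0,1],[0,0,0,0,0,0,1],[0,0,0,0,0,0,1],[0,0,0,0,0,0,1]]'
python3 st.py
```

```text
time_s: 17.85
tcp_pos: [0.5869, 0.2382, 0.0211]
ee_rot: [[-0.001, -1.0, 0.002], [-1.0, 0.001, 0.001], [-0.001, -0.002, -1.0]]
wrist_force: [-0.3, -1.3, -0.3]
gripper_width: 0.998
[0.5869 0.2382 0.0211] yaw -90.05051797106 joints [ 36.7099  32.5818 -10.5422   0.0092 -46.7406  53.2333] F [-0.311  -1.2611 -0.2697] 0.997725294397005 17.85
```

```bash
python3 -m creep '[[0,0,2,0,0,0,0.75],[0,0,0,0,0,0,0.45],[0,0,0,0,0,0,0.45],[0,0,0,0,0,0,0.45],[0,0,0,0,0,0,0.45],[0,0,0,0,0,0,0.45],[0,0,0,0,0,0,0.45],[0,0,0,0,0,0,0.45],[0,0,0,0,0,0,0.45],[0,0,0,0,0,0,0.45]]'
python3 st.py
```

```text
time_s: 19.1
tcp_pos: [0.5862, 0.2377, 0.0178]
ee_rot: [[-0.001, -1.0, -0.0], [-1.0, 0.001, -0.0], [0.0, 0.0, -1.0]]
wrist_force: [-0.5, -1.1, 1.6]
gripper_width: 0.596
[0.5862 0.2377 0.0178] yaw -90.06287403439624 joints [ 36.7053  32.8107 -10.6941   0.0026 -46.5024  53.2301] F [-0.5407 -1.0793  1.5869] 0.5956359098978041 19.1
```

```bash
python3 -m creep '[[0,0,-8,0,0,0,0.45],[0,0,-20,0,0,0,0.45],[0,0,-40,0,0,0,0.45],[0,0,-50,0,0,0,0.45],[30,10,0,0,0,0,0.45],[45,15,0,0,0,0,0.45],[50,17,0,0,0,0,0.45],[50,17,0,0,0,0,0.45],[45,15,0,0,0,0,0.45],[28,11,0,0,0,0,0.45]]'
python3 -m creep '[[0,0,0,0,0,9.5,0.45],[0,0,0,0,0,9.5,0.45],[0,0,0,0,0,9.5,0.45],[0,0,0,0,0,9.5,0.45],[0,0,0,0,0,9.5,0.45],[0,0,0,0,0,9.5,0.45],[0,0,0,0,0,9.5,0.45],[0,0,0,0,0,9.5,0.45],[0,0,0,0,0,9.5,0.45],[0,0,0,0,0,9.5,0.45]]'
python3 st.py .501 -.01 .027
python3 - <<'E'
from h import *
np.set_printoptions(precision=4,suppress=True)
c=cap('wrist','w7');side=cap('side','side2');scene=cap('scene','scene2')
for cam,cc in(('wrist',c),('side',side),('scene',scene)):
  for k,z in dict(infeed=.02,shaver=.1,board=.015,block=.13,).items():
    for r in find_in(cam,k)[:1]: print(cam,k,r,atz(cc,r['xy'],z))
E
```

```text
time_s: 20.35
tcp_pos: [0.4994, -0.0119, 0.1359]
ee_rot: [[-0.003, -1.0, -0.001], [-1.0, 0.003, 0.0], [-0.0, 0.001, -1.0]]
wrist_force: [0.4, 0.2, -2.2]
gripper_width: 0.597
time_s: 21.6
tcp_pos: [0.5005, -0.0101, 0.1359]
ee_rot: [[-0.996, 0.094, -0.0], [0.094, 0.996, 0.0], [0.0, 0.0, -1.0]]
wrist_force: [0.2, -0.2, -2.8]
gripper_width: 0.591
[ 0.5005 -0.0101  0.1359] yaw 174.61361371486268 joints [ 17.4452  13.5583 -22.2248  -0.033  -54.2306 -22.8123] F [ 0.2042 -0.2299 -2.8289] 0.591275165550049 21.6
tool shift mm [ -0.5196   0.0661 108.8864]
wrist shaver {'xy': [34.7, 11.0], 'p': 0.58} [ 0.6328 -0.1604  0.1   ]
wrist board {'xy': [200.4, 144.0], 'p': 0.56} [ 0.5518 -0.0566  0.015 ]
wrist block {'xy': [251.1, 197.6], 'p': 0.73} [ 0.5012 -0.0272  0.13  ]
side infeed {'xy': [283.6, 120.4], 'p': 0.66} [ 0.4304 -0.407   0.02  ]
side shaver {'xy': [288.7, 120.2], 'p': 0.68} [ 0.4112 -0.2923  0.1   ]
side board {'xy': [253.4, 199.7], 'p': 0.67} [0.5032 0.0015 0.015 ]
side block {'xy': [320.3, 244.3], 'p': 0.7} [0.3252 0.2325 0.13  ]
scene infeed {'xy': [106.9, 196.4], 'p': 0.74} [ 0.3466 -0.5078  0.02  ]
scene shaver {'xy': [108.6, 195.0], 'p': 0.87} [ 0.4477 -0.4693  0.1   ]
scene board {'xy': [243.0, 210.4], 'p': 0.72} [ 0.5258 -0.0172  0.015 ]
scene block {'xy': [314.2, 149.0], 'p': 0.94} [0.3589 0.2934 0.13  ]
```

View pics/w7.png

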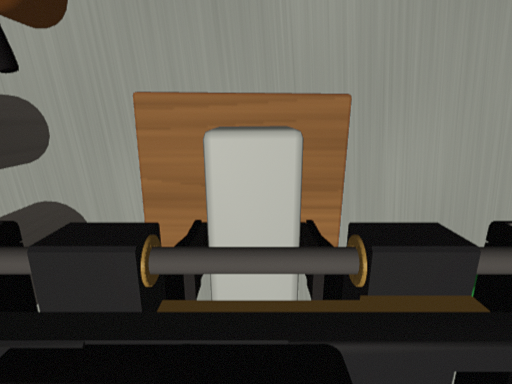

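The block is held straight, with its far end at (253,130) over the middle of the board (135–350 px wide). I'll lower it now.

```bash
python3 -m creep '[[0,0,30,0,0,0,0.45],[0,0,40,0,0,0,0.45],[0,0,25,0,0,0,0.45],[0,0,10,0,0,0,0.45],[0,0,3,0,0,0,0.45],[0,0,0,0,0,0,0.45],[0,0,0,0,0,0,0.45],[0,0,1,0,0,0,0.45],[0,0,1,0,0,0,0.45],[0,0,0,0,0,0,0.45]]'
```

```text
time_s: 23.6
tcp_pos: [0.5009, -0.0102, 0.0259]
ee_rot: [[-0.996, 0.088, -0.0], [0.088, 0.996, 0.0], [0.0, -0.0, -1.0]]
wrist_force: [0.8, -0.4, -3.4]
gripper_width: 0.591
```

```bash
python3 -m creep '[[0,0,1,0,0,0,0.45],[0,0,0.5,0,0,0,0.45],[0,0,0,0,0,0,0.45],[0,0,0,0,0,0,0.45],[0,0,0,0,0,0,0.45],[0,0,0,0,0,0,0.45],[0,0,0,0,0,0,0.45],[0,0,0,0,0,0,0.45],[0,0,0,0,0,0,0.45],[0,0,0,0,0,0,0.45]]'
```

```text
time_s: 24.85
tcp_pos: [0.501, -0.0102, 0.0248]
ee_rot: [[-0.996, 0.088, 0.0], [0.088, 0.996, -0.0], [-0.0, -0.0, -1.0]]
wrist_force: [-2.9, 0.5, 5.4]
gripper_width: 0.596
```

Contact (force now pushes up by about 8 N net). Releasing.

```bash
python3 -m creep '[[0,0,0,0,0,0,0.65],[0,0,0,0,0,0,0.75],[0,0,0,0,0,0,0.9],[0,0,0,0,0,0,1],[0,0,0,0,0,0,1],[0,0,0,0,0,0,1],[0,20,-2,0,0,0,1],[0,22,-2,0,0,0,1],[0,0,0,0,0,0,1],[0,0,0,0,0,0,1]]'
python3 - <<'E'
from h import *
np.set_printoptions(precision=4,suppress=True)
c=cap('wrist','w8');s=sense();R=np.array(s['ee_rot'])
print(s['tcp_pos'])
g=cv2.cvtColor(c['color'],cv2.COLOR_BGR2HSV)
# ice: low saturation, bright; restrict to rows above fingers
m=((g[...,1]<40)&(g[...,2]>165)).astype('uint8'); m[225:]=0
n,l,st,ce=cv2.connectedComponentsWithStats(m)
for i in range(1,n):
    if st[i,4]>300: print(st[i],ce[i],[int(v) for v in c['color'][int(ce[i][1]),int(ce[i][0])]])
print([[int(v) for v in c['color'][y,250]] for y in range(60,220,15)])
b=R@[0,-107e-3,0]+np.array(s['tcp_pos'])
print('pred far end corners',[proj(c,[*(b+R@[sx*.026,0,0])[:2],.06]) for sx in(-1,1)])
E
```

```text
time_s: 26.1
tcp_pos: [0.5043, 0.0313, 0.0282]
ee_rot: [[-0.996, 0.088, -0.001], [0.088, 0.996, -0.0], [0.001, -0.0, -1.0]]
wrist_force: [0.2, 0.1, -0.2]
gripper_width: 0.995
[0.5043 0.0312 0.0282]
[  204    46    95   179 15749] [251.7981 132.5632] [171, 179, 178]
[[172, 181, 180], [172, 181, 180], [172, 181, 179], [171, 180, 179], [171, 180, 179], [170, 179, 177], [172, 180, 179], [170, 178, 178], [169, 178, 177], [168, 178, 176], [168, 176, 175]]
pred far end corners [array([199.2981,  33.6106]), array([310.8461,  33.6108])]
```

```bash
python3 -m creep '[[0,0,-40,0,0,0,1],[0,0,-55,0,0,0,1],[0,-20,-55,0,0,0,1],[-1,-40,-40,0,0,0,1],[-1,-45,-32,0,0,0,1],[-1,-45,0,0,0,0,1],[-1,-31,0,0,0,0,1],[0,0,0,0,0,0,1],[0,0,0,0,0,0,1],[0,0,0,0,0,0,1]]'
python3 st.py
python3 - <<'E'
from h import *
np.set_printoptions(precision=4,suppress=True)
c=cap('wrist','w9')
cv2.imwrite('pics/w9b.png',cv2.resize(c['color'][:230],(800,359),interpolation=2))
f=[('bed front',[(-.145,.06,.02),(-.145,-.06,.02)]),('roof front',[(-.055,.036,.081),(-.055,-.036,.081)])]
th=np.radians(-94.8)
for n,q in f:
  print(n,[proj(c,(.4694+np.cos(th)*a-np.sin(th)*b,-.3872+np.sin(th)*a+np.cos(th)*b,z)) for a,b,z in q])
E
```

```text
time_s: 27.4
tcp_pos: [0.4926, -0.1484, 0.2503]
ee_rot: [[-0.996, 0.087, -0.0], [0.087, 0.996, 0.0], [0.0, 0.0, -1.0]]
wrist_force: [-0.6, 0.5, -0.3]
gripper_width: 1.001
[ 0.4926 -0.1484  0.2503] yaw 174.99425688756295 joints [  1.331    9.3154 -10.1573  -0.0053 -70.537   -6.335 ] F [-0.5822  0.5218 -0.3369] 1.0011977118921611 27.4
bed front [array([211.4957,  96.1977]), array([300.6542,  95.8137])]
roof front [array([222.5692,   3.5631]), array([290.2771,   3.2485])]
```

View pics/w9b.png

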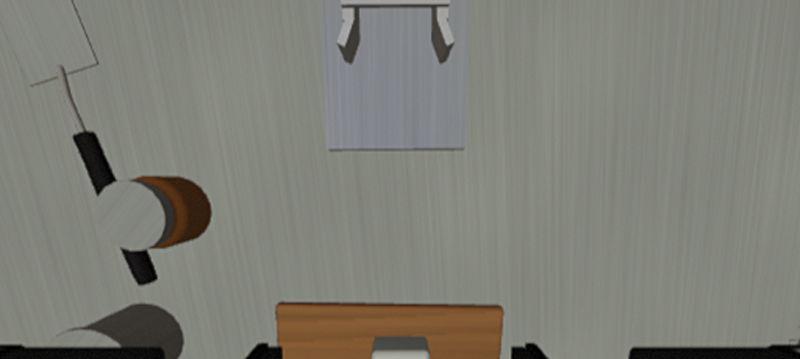

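View 12: the bed front edge runs (329–464, 150) and the roof front (342–448, 5). The bed axis is nearly vertical in the image at column 396, so it is parallel to the tool's y axis. The block stands on the board at (400,340).

Run:
```python
from h import *
np.set_printoptions(precision=4,suppress=True)
from scipy.optimize import least_squares
c=cap('wrist');k=1.5625;s=sense();R=np.array(s['ee_rot']);T=np.array(s['tcp_pos'])
obs=[((-.145,.06,.02),(329,150)),((-.145,-.06,.02),(464,149)),((-.055,.036,.081),(342,5)),((-.055,-.036,.081),(448,5))]
def w(p,q): C,S=np.cos(p[2]),np.sin(p[2]); return np.array([p[0]+C*q[0]-S*q[1],p[1]+S*q[0]+C*q[1],q[2]])
f=lambda p:np.concatenate([proj(c,w(p,q))-np.array(u)/k for q,u in obs])
r=least_squares(f,[.469,-.387,-1.65]);print(r.x,np.degrees(r.x[2]),r.fun)
for a in(0,-.055,-.065,-.145): print(a,'in tool frame mm',R.T@(w(r.x,(a,0,0.02))-T)*1000)
b=atz(c,(400/k,337/k),.06);print('block nose top',b,R.T@(b-T)*1000)
```

```text
[ 0.4734 -0.3877 -1.6508] -94.58279495562765 [-1.5666  0.162   1.1934  0.0855  0.2126  0.2404  0.0815 -0.3486]
0 in tool frame mm [  -1.5474 -240.2716  230.324 ]
-0.055 in tool frame mm [  -1.16   -185.273   230.3279]
-0.065 in tool frame mm [  -1.0896 -175.2732  230.3286]
-0.145 in tool frame mm [ -0.5261 -95.2752 230.3343]
block nose top [ 0.4954 -0.087   0.06  ] [  2.6897  61.2014 190.3456]
```

```bash
python3 -m creep '[[1,40,0,0,0,0,1],[1,45,0,0,0,0,1],[1,45,30,0,0,0,1],[1,33,45,0,0,0,1],[0,10.4,50,0,0,0,1],[0,0,50,0,0,0,1],[0,0,35,0,0,0,1],[0,0,12,0,0,0,1],[0,0,0,0,0,0,1],[0,0,0,0,0,0,0.75]]'
python3 -m creep '[[0,0,0,0,0,0,0.45],[0,0,0,0,0,0,0.45],[0,0,0,0,0,0,0.45],[0,0,0,0,0,0,0.45],[0,0,0,0,0,0,0.45],[0,0,0,0,0,0,0.45],[0,0,0,0,0,0,0.45],[0,0,0,0,0,0,0.45],[0,0,-10,0,0,0,0.45],[0,0,-15,0,0,0,0.45]]'
python3 st.py
```

```text
time_s: 28.75
tcp_pos: [0.5053, 0.0246, 0.0299]
ee_rot: [[-0.996, 0.088, 0.003], [0.088, 0.996, 0.001], [-0.003, 0.001, -1.0]]
wrist_force: [0.7, -0.1, -0.2]
gripper_width: 0.948
time_s: 30.0
tcp_pos: [0.5031, 0.0239, 0.0528]
ee_rot: [[-0.996, 0.089, -0.002], [0.089, 0.996, -0.0], [0.002, -0.001, -1.0]]
wrist_force: [-0.1, 0.5, -2.8]
gripper_width: 0.597
[0.5031 0.0239 0.0528] yaw 174.90801453396014 joints [ 21.1994  20.0598 -27.4809  -0.0396 -42.5952 -26.2622] F [-0.1329  0.4744 -2.8412] 0.5965673789316811 30.0
```

```bash
python3 -m creep '[[0,-15,0,0,0,0,0.45],[-1,-30,0,0,0,0,0.45],[-1,-45,0,0,0,0,0.45],[-1,-45,0,0,0,0,0.45],[-1,-45,0,0,0,0,0.45],[-0.7,-28,0,0,0,0,0.45],[0,-14.7,0,0,0,-0.5,0.45],[0,0,0,0,0,0,0.45],[0,0,0,0,0,0,0.45],[0,0,0,0,0,0,0.45]]'
python3 st.py
python3 - <<'E'
from h import *
np.set_printoptions(precision=3,suppress=True)
c=cap('wrist','w10');cap('side','s10');s=sense();T=np.array(s['tcp_pos']);R=np.array(s['ee_rot'])
# block edges & bed edges: horizontal gradients along rows
g=cv2.GaussianBlur(cv2.cvtColor(c['color'],cv2.COLOR_BGR2GRAY),(3,3),0).astype(int)
for y in (20,60,100,140,180):
    r=np.abs(g[y,4:]-g[y,:-4]); i=[int(x)+2 for x in range(1,r.size-1) if r[x]>14 and r[x]>=r[x-1] and r[x]>r[x+1]]; print(y,i)
for y in(60,120): print([int(v) for v in g[y,130:380:6]])
for a in (-.13,-.1,-.05): 
    print(a,'tool line, block top edges',[proj(c,T+R@[x,a,-.0318]) for x in(-.026,0,.026)])
E
```

```text
time_s: 31.25
tcp_pos: [0.4888, -0.1977, 0.0532]
ee_rot: [[-0.997, 0.079, -0.0], [0.079, 0.997, 0.0], [0.0, 0.0, -1.0]]
wrist_force: [0.4, 0.0, -2.4]
gripper_width: 0.594
[ 0.4888 -0.1977  0.0532] yaw 175.4775276428274 joints [ -4.3809  21.8981 -24.2949  -0.0123 -43.8347  -0.1327] F [ 0.4499  0.0134 -2.4155] 0.5935097434527644 31.25
20 [171, 185, 211, 298, 325, 339]
60 [207, 299]
100 [200, 205, 301, 305]
140 [202, 206, 299, 303]
180 [31, 204, 208, 298, 302]
[125, 128, 127, 125, 124, 125, 127, 125, 128, 130, 128, 130, 126, 135, 142, 141, 142, 142, 142, 142, 143, 143, 143, 144, 144, 144, 144, 144, 133, 130, 127, 127, 126, 126, 130, 126, 127, 125, 127, 125, 128, 128]
[127, 127, 127, 126, 125, 128, 125, 132, 131, 129, 131, 129, 122, 156, 171, 170, 170, 170, 170, 169, 169, 169, 169, 168, 168, 168, 168, 167, 145, 127, 127, 126, 127, 126, 125, 125, 130, 126, 128, 127, 130, 130]
-0.13 tool line, block top edges [array([196.138, -23.062]), array([254.536, -23.106]), array([312.936, -23.15 ])]
-0.1 tool line, block top edges [array([199.43 ,  50.564]), array([254.519,  50.523]), array([309.61 ,  50.482])]
-0.05 tool line, block top edges [array([204.158, 156.333]), array([254.494, 156.297]), array([304.831, 156.261])]
```

```bash
python3 - <<'E'
import cv2;g=cv2.cvtColor(cv2.imread('pics/w10.png'),cv2.COLOR_BGR2GRAY);print([(y,int(g[y,255])) for y in range(0,130,5)])
E
python3 -m creep '[[0,-5,5,0,0,0,0.45],[0,-5,5,0,0,0,0.45],[0,0,4,0,0,0,0.45],[0,0,3,0,0,0,0.45],[0,0,1,0,0,0,0.45],[0,0,0,0,0,0,0.45],[0,-10,0,0,0,0,0.45],[0,-12,0,0,0,0,0.45],[0,-12,0,0,0,0,0.45],[0,0,0,0,0,0,0.45]]'
python3 st.py
```

```text
[(0, 126), (5, 127), (10, 126), (15, 126), (20, 127), (25, 127), (30, 127), (35, 127), (40, 128), (45, 126), (50, 128), (55, 128), (60, 144), (65, 166), (70, 170), (75, 171), (80, 169), (85, 169), (90, 170), (95, 169), (100, 170), (105, 169), (110, 169), (115, 170), (120, 169), (125, 169)]
time_s: 32.6
tcp_pos: [0.4853, -0.2432, 0.0353]
ee_rot: [[-0.997, 0.081, 0.0], [0.081, 0.997, -0.0], [-0.0, -0.0, -1.0]]
wrist_force: [1.2, 0.4, -2.4]
gripper_width: 0.591
[ 0.4853 -0.2432  0.0353] yaw 175.32525148217084 joints [ -9.4941  24.5612 -23.1298   0.0032 -42.3017   4.817 ] F [ 1.2409  0.376  -2.3878] 0.5913627376226296 32.6
```

```bash
python3 -m creep '[[0,-6,1,0,0,0,0.45],[0,-10,0.5,0,0,0,0.45],[0,-10,0,0,0,0,0.45],[0,-8,0,0,0,0,0.45],[0,-5,0,0,0,0,0.45],[0,0,0,0,0,0,0.45],[0,0,0,0,0,0,0.45],[0,0,0,0,0,0,0.45],[0,0,0,0,0,0,0.45],[0,0,0,0,0,0,0.45]]'
```

```text
time_s: 33.85
tcp_pos: [0.4824, -0.2807, 0.0339]
ee_rot: [[-0.997, 0.079, -0.0], [0.079, 0.997, 0.0], [0.0, 0.0, -1.0]]
wrist_force: [0.4, -0.2, -2.8]
gripper_width: 0.593
```

```bash
python3 -m creep '[[0,-1,0.5,0,0,0,0.45],[0,-1,0.3,0,0,0,0.45],[0,-1,0.2,0,0,0,0.45],[0,-1,0,0,0,0,0.45],[0,-1,0,0,0,0,0.45],[0,-1,0,0,0,0,0.45],[0,0,0,0,0,0,0.45],[0,0,0,0,0,0,0.45],[0,0,0,0,0,0,0.45],[0,0,0,0,0,0,0.45]]'
```

```text
time_s: 35.1
tcp_pos: [0.4827, -0.2869, 0.0337]
ee_rot: [[-0.997, 0.079, 0.002], [0.079, 0.997, -0.0], [-0.002, -0.0, -1.0]]
wrist_force: [-0.2, 4.1, 4.8]
gripper_width: 0.593
```

```bash
python3 -m creep '[[0,-1,0,0,0,0,0.45],[0,-1,0,0,0,0,0.45],[0,-1,0,0,0,0,0.45],[0,0,0,0,0,0,0.45],[0,0,0,0,0,0,0.45],[0,0,0,0,0,0,0.45],[0,0,0,0,0,0,0.45],[0,0,0,0,0,0,0.45],[0,0,0,0,0,0,0.45],[0,0,0,0,0,0,0.45]]'
```

```text
time_s: 36.35
tcp_pos: [0.4825, -0.2899, 0.0337]
ee_rot: [[-0.997, 0.079, 0.002], [0.079, 0.997, -0.0], [-0.002, -0.0, -1.0]]
wrist_force: [-0.5, 4.1, 4.9]
gripper_width: 0.593
```

```bash
python3 -m creep '[[0,-1,0,0,0,0,0.45],[0,-1,0,0,0,0,0.45],[0,-1,0,0,0,0,0.45],[0,0,0,0,0,0,0.45],[0,0,0,0,0,0,0.45],[0,0,0,0,0,0,0.45],[0,0,0,0,0,0,0.45],[0,0,0,0,0,0,0.45],[0,0,0,0,0,0,0.45],[0,0,0,0,0,0,0.45]]'
```

```text
time_s: 37.6
tcp_pos: [0.4824, -0.2911, 0.0337]
ee_rot: [[-0.997, 0.079, 0.002], [0.079, 0.997, 0.002], [-0.002, 0.002, -1.0]]
wrist_force: [1.3, 11.6, 7.5]
gripper_width: 0.592
```

```bash
python3 -m creep '[[0,-1,0,0,0,0,0.45],[0,0,0,0,0,0,0.45],[0,0,0,0,0,0,0.45],[0,0,0,0,0,0,0.65],[0,0,0,0,0,0,0.8],[0,0,0,0,0,0,1],[0,0,0,0,0,0,1],[0,0,0,0,0,0,1],[0,0,0,0,0,0,1],[0,0,0,0,0,0,1]]'
python3 st.py
```

```text
time_s: 38.85
tcp_pos: [0.4814, -0.2939, 0.0329]
ee_rot: [[-0.997, 0.079, 0.0], [0.079, 0.997, -0.0], [-0.0, -0.0, -1.0]]
wrist_force: [0.6, -0.6, -0.4]
gripper_width: 0.996
[ 0.4814 -0.2939  0.0329] yaw 175.44073633193827 joints [-14.9426  26.3994 -20.2213   0.0037 -43.3753  10.3806] F [ 0.5664 -0.5731 -0.3785] 0.9956414001625565 38.85
```

```bash
python3 -m creep '[[0,0,-20,0,0,0,1],[0,4,-40,0,0,0,1],[0,30,-20,0,0,0,1],[0,40,0,0,0,0,0],[0,7,0,0,0,0,0],[0,0,0,0,0,0,0],[0,0,0,0,0,0,0],[0,0,35,0,0,0,0],[0,0,35,0,0,0,0],[0,0,0,0,0,0,0]]'
python3 -m creep '[[0,-8,0,0,0,0,0],[0,-8,0,0,0,0,0],[0,-5,0,0,0,0,0],[0,-3,0,0,0,0,0],[0,-2,0,0,0,0,0],[0,0,0,0,0,0,0],[0,0,0,0,0,0,0],[0,0,0,0,0,0,0],[0,0,0,0,0,0,0],[0,0,0,0,0,0,0]]'
python3 st.py
```

```text
time_s: 40.1
tcp_pos: [0.4853, -0.2136, 0.0403]
ee_rot: [[-0.997, 0.081, -0.007], [0.081, 0.997, 0.001], [0.007, 0.0, -1.0]]
wrist_force: [-0.7, -0.5, 0.2]
gripper_width: 0.289
time_s: 41.35
tcp_pos: [0.4858, -0.239, 0.0429]
ee_rot: [[-0.997, 0.079, 0.0], [0.079, 0.997, 0.0], [-0.0, 0.0, -1.0]]
wrist_force: [-0.4, -0.4, 0.3]
gripper_width: 0.006
[ 0.4858 -0.239   0.0429] yaw 175.44605691985237 joints [ -9.0248  23.8372 -22.9264  -0.0004 -43.2351   4.4712] F [-0.357  -0.4138  0.2774] 0.005693799880083617 41.35
```

g is about 149 mm. I'll step in with small moves.

```bash
python3 -m creep '[[0,-2,0,0,0,0,0],[0,-2,0,0,0,0,0],[0,-1,0,0,0,0,0],[0,-1,0,0,0,0,0],[0,-1,0,0,0,0,0],[0,0,0,0,0,0,0],[0,0,0,0,0,0,0],[0,0,0,0,0,0,0],[0,0,0,0,0,0,0],[0,0,0,0,0,0,0]]'
```

```text
time_s: 42.6
tcp_pos: [0.4852, -0.246, 0.0429]
ee_rot: [[-0.997, 0.079, -0.0], [0.079, 0.997, 0.0], [0.0, 0.0, -1.0]]
wrist_force: [-0.6, -1.0, 0.4]
gripper_width: 0.005
```

```bash
python3 -m creep '[[0,-1,0,0,0,0,0],[0,-1,0,0,0,0,0],[0,-1,0,0,0,0,0],[0,0,0,0,0,0,0],[0,0,0,0,0,0,0],[0,0,0,0,0,0,0],[0,0,0,0,0,0,0],[0,0,0,0,0,0,0],[0,0,0,0,0,0,0],[0,0,0,0,0,0,0]]'
```

```text
time_s: 43.85
tcp_pos: [0.4849, -0.2489, 0.0428]
ee_rot: [[-0.997, 0.08, -0.0], [0.08, 0.997, 0.0], [0.0, 0.0, -1.0]]
wrist_force: [0.6, 4.2, 0.1]
gripper_width: 0.007
```

```bash
python3 -m creep '[[0,-1,0,0,0,0,0],[0,-1,0,0,0,0,0],[0,0,0,0,0,0,0],[0,0,0,0,0,0,0],[0,0,0,0,0,0,0],[0,0,0,0,0,0,0],[0,0,0,0,0,0,0],[0,0,0,0,0,0,0],[0,0,0,0,0,0,0],[0,0,0,0,0,0,0]]'
```

```text
time_s: 45.1
tcp_pos: [0.4854, -0.2495, 0.0428]
ee_rot: [[-0.997, 0.08, 0.001], [0.08, 0.997, 0.002], [-0.001, 0.002, -1.0]]
wrist_force: [1.6, 11.0, 2.1]
gripper_width: 0.005
```

The block is firmly seated: the tool moved 0.6 mm of the 2 mm commanded, at 11 N. I'll retreat, check and hand in.

```bash
python3 -m creep '[[0,8,0,0,0,0,0],[0,25,0,0,0,0,0],[0,30,-20,0,0,0,0],[0,30,-50,0,0,0,0],[0,10,-50,0,0,0,0],[0,0,-50,0,0,0,0],[0,0,0,0,0,0,0],[0,0,0,0,0,0,0],[0,0,0,0,0,0,0],[0,0,0,0,0,0,0]]'
python3 - <<'E'
from h import *
np.set_printoptions(precision=3,suppress=True)
Z=dict(block=.06,lever_knob=.11,canister_a=.066,jar=.04,spoon=.01,spatula=.01,food_box=.075)
for n in ('wrist','side','scene'):
    c=cap(n,n+'F')
    for k,z in Z.items():
        for r in find_in(n,k)[:3]:
            if r['p']>.45: print(n,k,round(r['p'],2),r['xy'],atz(c,r['xy'],z))
    if n=='wrist':
        g=cv2.cvtColor(c['color'],cv2.COLOR_BGR2GRAY)
        print('rear end top pred',proj(c,(.4838,-.2581,.065)),'home ctr',proj(c,(.479,-.323,.065)),[(y,int(g[y,254])) for y in range(0,220,5)])
E
```

```text
time_s: 46.35
tcp_pos: [0.4924, -0.1485, 0.2117]
ee_rot: [[-0.997, 0.08, -0.003], [0.08, 0.997, -0.0], [0.002, -0.0, -1.0]]
wrist_force: [0.2, -0.8, 0.4]
gripper_width: 0.008
wrist block 0.77 [384.0, 375.7] [0.33  0.155 0.06 ]
wrist block 0.69 [249.7, 38.4] [ 0.485 -0.296  0.06 ]
wrist canister_a 0.9 [98.8, 289.1] [ 0.701 -0.021  0.066]
wrist canister_a 0.84 [63.9, 227.9] [ 0.725 -0.106  0.066]
wrist spatula 0.85 [25.4, 36.2] [ 0.75  -0.331  0.01 ]
rear end top pred [253.64   76.286] home ctr [253.223   6.518] [(0, 184), (5, 184), (10, 185), (15, 185), (20, 186), (25, 186), (30, 187), (35, 187), (40, 188), (45, 189), (50, 188), (55, 190), (60, 190), (65, 190), (70, 189), (75, 100), (80, 133), (85, 144), (90, 143), (95, 136), (100, 144), (105, 142), (110, 144), (115, 144), (120, 143), (125, 144), (130, 142), (135, 141), (140, 141), (145, 140), (150, 140), (155, 141), (160, 143), (165, 142), (170, 143), (175, 143), (180, 141), (185, 143), (190, 142), (195, 143), (200, 147), (205, 98), (210, 98), (215, 108)]
side block 0.98 [381.4, 324.1] [0.196 0.375 0.06 ]
side block 0.68 [266.4, 130.
[... 264 characters left out ...]
 [271.6, 334.0] [0.423 0.394 0.01 ]
side spatula 0.74 [192.2, 127.4] [ 0.77  -0.354  0.01 ]
side food_box 0.74 [153.7, 350.2] [0.65  0.472 0.075]
scene block 0.93 [310.9, 150.2] [0.258 0.319 0.06 ]
scene block 0.92 [274.2, 172.5] [0.383 0.131 0.06 ]
scene block 0.69 [161.3, 206.8] [ 0.5   -0.297  0.06 ]
scene lever_knob 0.53 [310.0, 171.7] [0.474 0.241 0.11 ]
scene canister_a 0.96 [230.7, 252.7] [ 0.762 -0.092  0.066]
scene canister_a 0.63 [268.6, 240.8] [0.738 0.028 0.066]
scene spoon 0.57 [342.2, 188.2] [0.471 0.379 0.01 ]
scene spatula 0.68 [144.2, 277.8] [ 0.758 -0.353  0.01 ]
scene food_box 0.78 [390.4, 203.6] [0.662 0.464 0.075]
scene food_box 0.57 [185.0, 246.5] [ 0.719 -0.223  0.075]
```

```bash
python3 -c "
from h import *
print(finish_job())"
```

```text
the job is handed in; nothing more can be done
None
```

The job is done and handed in at about 46.5 s of the 67 s allowed, with no verdict returned.

**What I did:**
- **Lever:** I gripped the knob and swung the lever to its end stop. It resisted there with about 37 N sideways.
- **To the board:** I lifted the block out through the finger windows, set it down flat on the board and let go.
- **Into the shaver:** I took the block again about 31–35 mm behind its centre and slid it under the roof until it met the back stop, then let go. A push on its rear face with the shut fingers then moved only 0.6 of the 2 mm commanded, at 11 N.

**Last checks:**
- The block's rear edge appeared at row 73 in the wrist picture against 76 predicted for the home position, which is about 2 mm.
- The side camera still finds the lever knob near its open position, but the scene camera's detection is elsewhere, at low confidence.
- The arm is clear and touching nothing.
- The canisters, jar, spatula and food box were found where they started, within detector noise.

**What failed or disagreed:**
- My first try at the lever missed the knob: the jaws swept past and moved nothing. Going lower and gripping it worked.
- The final spoon detections differed from the first ones by 3–7 pixels. I took this as noise, because the tool never went low near the spoon, but I did not check it further.

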